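Hold the used-oil cell in the colour reader's light path

TASK

For an oil colour check at the rebuild bench, first set exactly two of the four amber colour-standard discs down flat in the aluminium tray, without dropping them, and leave the other two lying on their mat. Then pick up the amber-brown oil cell by its two frosted white faces only, never touching its smooth windows or cap, and hold it upright about midway between the reader's lamp and receiver, windows square to the beam and the beam through the cell's middle. Finish while still holding it there, and leave the blank cell, can, jar and hand tools alone.

Things in the scene. Friction and masses are not known exactly. Their poses are not given: they have to be found in the camera images.
- oil_cell_center (a point): the oil cell: upright sealed cell 26 x 34 x 60 mm (its own x, y, z), about 70 g. Its faces at +y and -y (34 mm apart, 26 mm wide, 52 mm high) are frosted white plates; its faces at +x and -x are smooth amber-brown windows set 2 mm back between them; narrow black cap, 18 x 20 x 6 mm, on top. The point is its centre, 30 mm above its underside. It starts standing in one of the two blue stands, which one varies
- blank_cell_center (a point): the blank cell, not used here: upright sealed cell 26 x 34 x 60 mm (its own x, y, z), about 70 g. Its faces at +y and -y (34 mm apart, 26 mm wide, 52 mm high) are frosted white plates; its faces at +x and -x are smooth pale blue windows set 2 mm back between them; narrow black cap, 18 x 20 x 6 mm, on top. The point is its centre, 30 mm above its underside. It starts standing in one of the two blue stands, which one varies
- oil_cell: the same oil cell, origin at the centre of its underside
- beam (a point): middle of the reader's open light path, 140 mm above the table, half-way between the round yellow lamp lens and the square white receiver window, which face each other 160 mm apart. The beam runs along this point's y axis (+y to the lamp); x is level, across it; z up
- reader: the fixed colour reader: base plate 110 x 300 x 18 mm, a dark lamp head (100 mm across x, y 80 to 160 mm) and a grey receiver (90 mm across x, y -80 to -130 mm), both 170 mm high; the space between them is open above and on both sides. Origin under the gap's middle; same axes as the beam point
- stand_a: one of two equal fixed blue stands, 54 x 62 mm, rim 29 mm above the table, with a 4 mm deep recess (floor 25 mm above the table) in which the oil cell stands; origin at its underside's centre
- stand_b: one of two equal fixed blue stands, 54 x 62 mm, rim 29 mm above the table, with a 4 mm deep recess (floor 25 mm above the table) in which the blank cell stands; origin at its underside's centre
- tray: fixed shallow aluminium tray, outside 140 x 150 x 12 mm (x, y, z), walls and floor 4 mm thick; origin at the centre of its underside, on the table
- can: yellow spray can standing upright, 66 mm in diameter, 170 mm high, a bystander; origin at its foot
- jar: glass jar with red lid, 60 mm in diameter, 70 mm high, a bystander; origin at its foot
- wrench: steel wrench 170 mm long lying along its x, a bystander
- screwdriver: screwdriver with red handle, 170 mm long, lying along its x, a bystander
- disc0_center (a point): one of four equal colour-standard discs: amber glass in a black mount, 36 mm in diameter, 18 mm thick, 40 g, lying flat on a square dull-green mat 3 mm thick (170 x 170 mm) in a 2 by 2 square some 85 mm apart (0 and 1 the row nearer the robot, 0 and 2 the column on its right); the point is its centre
- disc0: the same disc as disc0_center, origin at the centre of its underside
- disc1_center (a point): one of four equal colour-standard discs: amber glass in a black mount, 36 mm in diameter, 18 mm thick, 40 g, lying flat on a square dull-green mat 3 mm thick (170 x 170 mm) in a 2 by 2 square some 85 mm apart (0 and 1 the row nearer the robot, 0 and 2 the column on its right); the point is its centre
- disc1: the same disc as disc1_center, origin at the centre of its underside
- disc2_center (a point): one of four equal colour-standard discs: amber glass in a black mount, 36 mm in diameter, 18 mm thick, 40 g, lying flat on a square dull-green mat 3 mm thick (170 x 170 mm) in a 2 by 2 square some 85 mm apart (0 and 1 the row nearer the robot, 0 and 2 the column on its right); the point is its centre
- disc2: the same disc as disc2_center, origin at the centre of its underside
- disc3_center (a point): one of four equal colour-standard discs: amber glass in a black mount, 36 mm in diameter, 18 mm thick, 40 g, lying flat on a square dull-green mat 3 mm thick (170 x 170 mm) in a 2 by 2 square some 85 mm apart (0 and 1 the row nearer the robot, 0 and 2 the column on its right); the point is its centre
- disc3: the same disc as disc3_center, origin at the centre of its underside
There are look-alikes about, which are no part of the job. Leave any blue or red look-alike of the disc3 alone.

How it is judged:
By the outcome, as a careful person would: the job done as asked, in the order asked, and still so for the second after the job is handed in, while the arm keeps its last pose, push and grip.
It also fails if it takes over 59 s, if anything falls off the work surface, if the arm or the gripper's body presses on something with over 40 N, if the wrist force passes 120 N, or if a joint passes its speed limit or range.

ROBOT

A 6-joint arm with a two-finger parallel gripper is mounted at the origin on the work surface. World frame = base frame: x ahead of the robot, y to its left, z up, the work surface at z = 0. Lengths are in m, angles in rad, forces in N, time in s.
With the tool pointing down it reaches from about 0.4 to 0.925 m from the base axis. Payload 3.4 kg.
Tool frame: the origin (TCP) lies midway between the tips of the shut fingers; the grasp point (between the pads) lies ctrl.hold_point_z behind it (ctrl.hold_point_z is the distance from the TCP to the grasp point, in m); z points along the fingers, x is the direction in which the jaws open and shut, and the axes are right-handed (so a half turn about z gives the same grasp; the last joint's range is limited). The gripper opens to 85 mm and grips with 20 to 120 N. Pads are 22 mm wide; open, the fingers measure 114 mm over their backs; the gripper's body (76 mm by 85 mm) begins 54 mm behind the grasp point. The pads swing forward as they close: fully open they stand 13 mm farther back than shut.
Start: joints at [1.071, 0.307, 1.506, -0, 1.328, -0.073], TCP at [0.238, 0.524, 0.231] pointing down, gripper open.
Joint ranges: [-3.12, 3.12], [-1.05, 2.28], [0.14, 2.33], [-1.42, 4.57], [0.1, 2.73], [-2.68, 2.68]. Speed limits (rad/s): [2.57, 2.57, 3.14, 3.14, 3.14, 3.14].

INTERFACE

Orientations are given as a unit quaternion [x, y, z, w].
In Python, from workcell import ctrl gives the robot as it stands. The module is installed in compiled form; this text tells all that it offers.
- The arm moves only by the shell command python3 -m crank 'ROWS' [FORCE]. ROWS is JSON, a list that holds one entry, the list of rows, each a list of 7 numbers: the turn, a rotation vector about the tool's x, y, z in rad, then the shift along the tool's x, y, z in cm, then the closure, from 0 (fully open) to 1 (shut). A call has 1 to 8 rows; each row shifts and turns the commanded pose from where the row before left it, along the tool's axes as they then stand; what a row does not reach is not made up. A row lasts 1/10 s, in which the tool goes at most 50 mm and 8.59 degrees, less where a joint would pass 70% of its speed; a pose out of reach is approached as far as the arm can. A call is refused whole if a number of a shift passes 5 or a number of a turn 0.15, either way. A call with a gripper value outside its range is refused whole. The fingers move at their own pace and stop on an object; FORCE is the grip in N (left out, the last holds). Time passes only in rows, so rows that do not move let the fingers close. It gives the time, the measured TCP pose, the force and the opening at its end, in the units of the state.
- ctrl.get_state(): the state, without advancing time (a new reading comes with each control period).
- ctrl.read_camera(name): name is "scene" or "top" or "wrist"; returns a dict with "pixels" (420x560x3 uint8, red, green, blue), "camera_matrix" (3x3 intrinsics, pixels), "k1" (the pictures are not rectified: a ray, as slopes to the right and down, at radius r is drawn at 1 + k1 r^2 times it, then the intrinsics apply), "origin" and "attitude" of the camera in the world; the wrist camera has in their place "T_tool_cam" (4x4, takes a point from camera to tool coordinates, whose origin is the TCP and whose axes are the tool frame's). Camera axes: x right, y down, z forward; pixel columns grow to the right and rows downward; lengths in m; the calibration is good to about 2 mm. A picture is of the moment at which its call begins: read the wrist's pose just before it. There is no depth.
- ctrl.hand_in(): hands the job in, once; it reports no verdict.
The state is a dict: "time": time; "joint_pos": joint angles; "dq": joint speeds; "effort": joint torques, N m; "tcp_pos": TCP position; "ee_rot": TCP orientation; "ft_force": force on the tool from outside, world axes, zero at the start; "moment": the same for the moment, N m; "grip_width": finger opening in m.
Only numpy, scipy, OpenCV 4.12 (cv2) and the standard library are available. Lean on these libraries where they do the work, as an engineer would, in place of code of your own. Each camera call takes 0.05 s, during which the arm holds its last target.

## Working session

There is one attempt and no reset: what is moved stays moved. The work goes in short steps, Python scripts to look and compute and a shell command to move; the robot and the scene stay as the last step left them, time stands still between calls to the robot, and variables do not carry over. Pictures are saved under pics/ and viewed, and the job is handed in when it is done.

```bash
mkdir -p pics; cat > h.py <<'E'
import numpy as np, cv2, json
from workcell import ctrl
from scipy.spatial.transform import Rotation as R
def snap(name,fn):
    s=ctrl.get_state(); c=ctrl.read_camera(name)
    cv2.imwrite('pics/'+fn+'.png',c['pixels'][:,:,::-1]); 
    d={k:np.array(v).tolist() for k,v in c.items() if k!='pixels'}; d['state']={k:np.array(v).tolist() for k,v in s.items()}
    json.dump(d,open('pics/'+fn+'.json','w')); return d
E
python3 - <<'E'
from h import *
for n in ['scene','top','wrist']:
    d=snap(n,n+'0'); print({k:v for k,v in d.items() if k!='state'})
print(d['state'],ctrl.hold_point_z)
E
```

```text
{'camera_matrix': [[475.2688248823656, 0.0, 274.81152715202455], [0.0, 475.2688248823656, 209.22197232434124], [0.0, 0.0, 1.0]], 'k1': -0.03638917825848245, 'origin': [1.2403175697408313, 0.14138045947987607, 0.8018931728767631], 'attitude': [0.554043868125675, 0.7268485429952503, -0.32286934675217743, -0.24593082902687058]}
{'camera_matrix': [[479.050986260608, 0.0, 281.81791258163696], [0.0, 479.050986260608, 206.9693406597211], [0.0, 0.0, 1.0]], 'k1': -0.13687185053395287, 'origin': [0.32095518156438474, -0.0756396389000356, 1.3269510713156514], 'attitude': [-0.6990435208575342, 0.7110948159310192, -0.05102329072225324, 0.05548821953355772]}
{'camera_matrix': [[355.10877545496817, 0.0, 278.8830341393776], [0.0, 355.10877545496817, 210.8724205267015], [0.0, 0.0, 1.0]], 'k1': -0.029497951317974287, 'T_tool_cam': [[0.9999995688057314, 0.0005721318409063798, -0.0007314735165772594, 0.0003960419116048053], [-0.0003292710921324081, 0.9549467617682303, 0.2967769764805152, -0.07619971224323631], [0.0008683138238671528, -0.29677660765890046, 0.9549465383871368, -0.14244171293482868], [0.0, 0.0, 0.0, 1.0]]}
{'time': 0.1, 'joint_pos': [1.0715322464282242, 0.30747282208340626, 1.507509502351869, 1.595591642438957e-05, 1.328395388265881, -0.07350312350506602], 'dq': [-0.0013848735935863667, -0.0007681717994380731, -0.0022744583141332633, -0.00011397335950249002, 2.441266551213403e-05, 0.0007642181821716737], 'effort': [0.00031338487133325543, -45.8528208732605, -25.2608460187912, 2.9338901867959066e-05, 0.005661959003191441, -1.7886555383483937e-05], 'tcp_pos': [0.23721097152172588, 0.5231250643292723, 0.23050022253251096], 'ee_rot': [0.8405403911759123, 0.5417481464048529, -0.0007873950570570401, 0.00042033055379187294], 'ft_force': [0.6417889371224899, -0.07120086915955338, -0.5843709653232282], 'moment': [0.018229511048726194, 0.035965813812831655, 0.028444737958993382], 'grip_width': 0.08569458796392536} 0.0187
```

View pics/scene0.png

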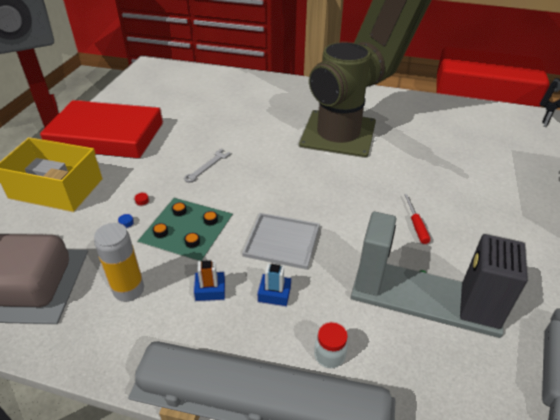

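View pics/top0.png

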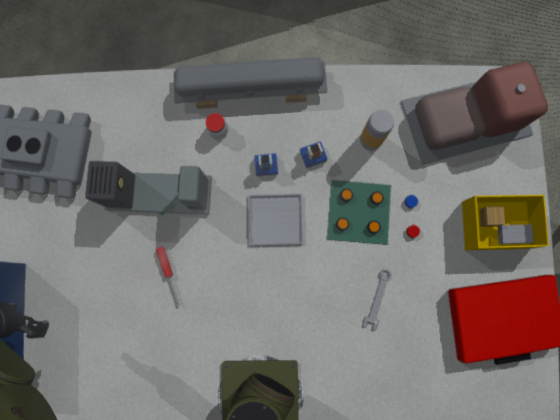

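View pics/wrist0.png

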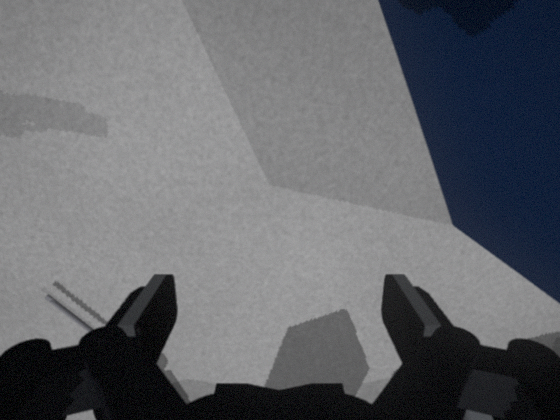

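```bash
cat >> h.py <<'E'
def ray(fn,u,v):
    d=json.load(open('pics/'+fn+'.json')); K=np.array(d['camera_matrix'])
    x=np.array([(u-K[0,2])/K[0,0],(v-K[1,2])/K[1,1]]); y=x.copy()
    for _ in range(20): y=x/(1+d['k1']*(y@y))
    r=np.array([y[0],y[1],1])
    if 'T_tool_cam' in d:
        T=np.array(d['T_tool_cam']); s=d['state']; Rt=R.from_quat(s['ee_rot']).as_matrix()
        return Rt@T[:3,3]+np.array(s['tcp_pos']), Rt@T[:3,:3]@r
    return np.array(d['origin']), R.from_quat(d['attitude']).as_matrix()@r
def pl(fn,u,v,z):
    o,r=ray(fn,u,v); return (o+r*(z-o[2])/r[2]).round(4)
def proj(fn,p):
    d=json.load(open('pics/'+fn+'.json')); K=np.array(d['camera_matrix'])
    if 'T_tool_cam' in d:
        T=np.array(d['T_tool_cam']); s=d['state']; Rt=R.from_quat(s['ee_rot']).as_matrix()
        o,A=Rt@T[:3,3]+np.array(s['tcp_pos']), Rt@T[:3,:3]
    else: o,A=np.array(d['origin']), R.from_quat(d['attitude']).as_matrix()
    q=A.T@(np.array(p)-o); y=q[:2]/q[2]; y=y*(1+d['k1']*(y@y)); return (K[:2,:2]@y+K[:2,2]).round(1)
E
python3 - <<'E'
from h import *
im=cv2.imread('pics/top0.png')
cv2.imwrite('pics/topz1.png',cv2.resize(im[130:255,240:400],None,fx=5,fy=4.6,interpolation=cv2.INTER_CUBIC))
cv2.imwrite('pics/topz2.png',cv2.resize(im[150:250,80:220],None,fx=5.5,fy=5.5,interpolation=cv2.INTER_CUBIC))
im=cv2.imread('pics/scene0.png')
cv2.imwrite('pics/scz.png',cv2.resize(im[190:320,80:320],None,fx=3.3,fy=3.3,interpolation=cv2.INTER_CUBIC))
cv2.imwrite('pics/scz2.png',cv2.resize(im[200:340,345:535],None,fx=4,fy=4,interpolation=cv2.INTER_CUBIC))
E
```

```text
(no output)
```

View pics/topz1.png

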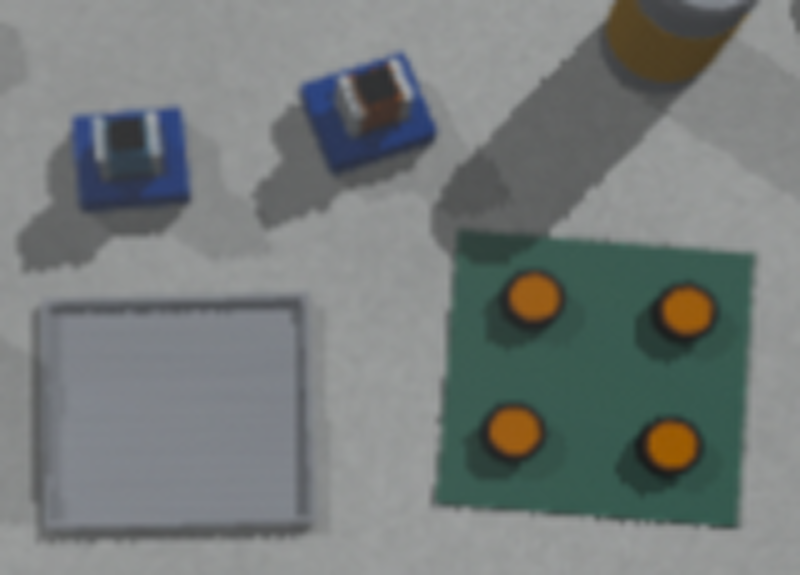

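View pics/topz2.png

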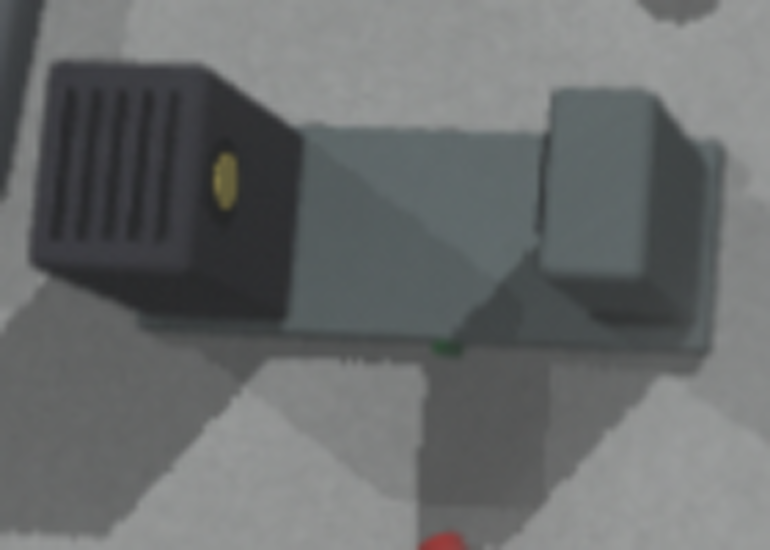

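View pics/scz.png

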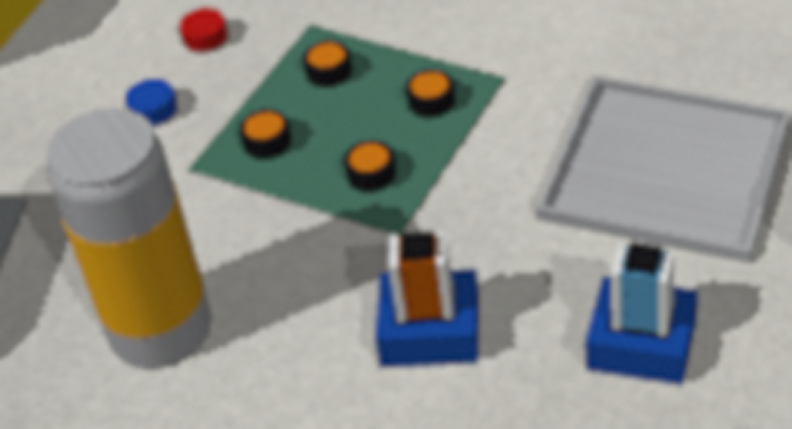

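View pics/scz2.png

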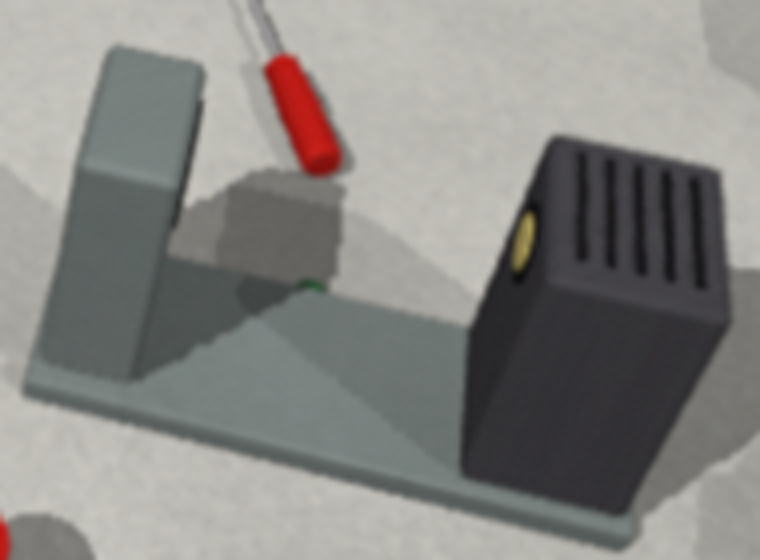

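```bash
python3 - <<'E'
from h import *
for fn,box in [('top0',(320,175,395,250)),('scene0',(140,190,240,260))]:
    im=cv2.cvtColor(cv2.imread(f'pics/{fn}.png'),cv2.COLOR_BGR2HSV)
    m=((im[...,0]>8)&(im[...,0]<22)&(im[...,1]>150)&(im[...,2]>100)).astype('uint8')
    n,l,st,c=cv2.connectedComponentsWithStats(m)
    for i in range(1,n):
        if st[i,4]>15 and box[0]<c[i,0]<box[2] and box[1]<c[i,1]<box[3]: print(fn,c[i],st[i,4],pl(fn,*c[i],.021))
t=lambda px,py:(240+(px+.5)/5-.5,130+(py+.5)/4.6-.5)
t2=lambda px,py:(80+(px+.5)/5.5-.5,150+(py+.5)/5.5-.5)
s=lambda px,py:(80+(px+.5)/3.3-.5,190+(py+.5)/3.3-.5)
s2=lambda px,py:(345+(px+.5)/4-.5,200+(py+.5)/4-.5)
print('standOil rim top');P=[pl('top0',*t(*p),.029) for p in [(301,85),(402,53),(436,130),(338,172)]];print(P,np.mean(P,0))
print('standBlank');P=[pl('top0',*t(*p),.029) for p in [(73,116),(180,108),(189,198),(82,208)]];print(P,np.mean(P,0))
print('cap oil top',pl('top0',*t(377,82),.085), 'scene',pl('scene0',*s(418,241),.085))
print('stand scene',[pl('scene0',*s(*p),.029) for p in [(384,273),(474,271),(477,336),(377,340)]])
print('tray outer');P=[pl('top0',*t(*p),.012) for p in [(38,303),(305,294),(312,526),(40,530)]];print(P,np.mean(P,0))
print('reader base corners', [pl('top0',*t2(*p),.018) for p in [(722,143),(710,350),(142,320)]])
print('receiver top', [pl('top0',*t2(*p),.17) for p in [(553,88),(655,90),(642,278),(541,274)]])
print('lamp top', [pl('top0',*t2(*p),.17) for p in [(50,62),(203,65),(188,272),(32,264)]])
print('lens', pl('top0',*t2(226,181),.14),'scene',pl('scene0',*s2(524,240),.14))
print('sc receiver top', [pl('scene0',*s2(*p),.17) for p in [(115,45),(205,66),(176,188),(80,165)]])
print('sc lamp top', [pl('scene0',*s2(*p),.17) for p in [(555,136),(719,172),(730,322),(547,285)]])
print('sc base',[pl('scene0',*s2(*p),.018) for p in [(30,385),(635,535)]])
E
```

```text
top0 [346.40540541 194.08108108] 74 [ 0.5524 -0.2487  0.021 ]
top0 [377.09859155 197.09859155] 71 [ 0.5425 -0.3341  0.021 ]
top0 [342.5 223.3] 80 [ 0.4711 -0.2349  0.021 ]
top0 [374.         226.38157895] 76 [ 0.4609 -0.3217  0.021 ]
scene0 [178.47945205 206.36986301] 73 [ 0.4602 -0.3201  0.021 ]
scene0 [209.5974026  215.32467532] 77 [ 0.4703 -0.2341  0.021 ]
scene0 [159.40740741 227.56790123] 81 [ 0.5414 -0.3329  0.021 ]
scene0 [191.42696629 237.12359551] 89 [ 0.5506 -0.2477  0.021 ]
standOil rim top
[array([ 0.684 , -0.1221,  0.029 ]), array([ 0.7032, -0.1793,  0.029 ]), array([ 0.6545, -0.1968,  0.029 ]), array([ 0.6293, -0.1414,  0.029 ])] [ 0.66775 -0.1599   0.029  ]
standBlank
[array([0.6669, 0.0057, 0.029 ]), array([ 0.6707, -0.0542,  0.029 ]), array([ 0.6147, -0.0584,  0.029 ]), array([0.6096, 0.001 , 0.029 ])] [ 0.640475 -0.026475  0.029   ]
cap oil top [ 0.6694 -0.1609  0.085 ] scene [ 0.6659 -0.159   0.085 ]
stand scene [array([ 0.6524, -0.1935,  0.029 ]), array([ 0.6354, -0.1384,  0.029 ]), array([ 0.6842, -0.1187,  0.029 ]), array([ 0.7036, -0.1771,  0.029 ])]
tray outer
[... 302 characters left out ...]
[array([0.6058, 0.1825, 0.17  ]), array([0.6038, 0.1356, 0.17  ]), array([0.5175, 0.1405, 0.17  ]), array([0.5202, 0.1863, 0.17  ])]
lamp top [array([0.6244, 0.4209, 0.17  ]), array([0.6209, 0.3469, 0.17  ]), array([0.5242, 0.3499, 0.17  ]), array([0.5294, 0.4246, 0.17  ])]
lens [0.5724 0.3442 0.14  ] scene [0.5704 0.3465 0.14  ]
sc receiver top [array([0.5193, 0.1452, 0.17  ]), array([0.523 , 0.1895, 0.17  ]), array([0.6095, 0.1835, 0.17  ]), array([0.6065, 0.1392, 0.17  ])]
sc lamp top [array([0.5282, 0.354 , 0.17  ]), array([0.5327, 0.4274, 0.17  ]), array([0.6266, 0.4221, 0.17  ]), array([0.6255, 0.3461, 0.17  ])]
sc base [array([0.6176, 0.1344, 0.018 ]), array([0.6312, 0.4299, 0.018 ])]
```

```bash
python3 -m crank '[[[0,0,0.143,0,0,0,0.2],[0,0,0.143,0,0,0,0.2],[0,0,0.143,0,0,0,0.2],[0,0,0.143,0,0,0,0.2],[0,0,0.143,0,0,0,0.2],[0,0,0.143,0,0,0,0.2],[0,0,0.143,0,0,0,0.2],[0,0,0.143,0,0,0,0.2]]]' 40
python3 - <<'E'
from h import *
s=ctrl.get_state(); print(s['tcp_pos'],R.from_quat(s['ee_rot']).as_matrix().round(4),s['grip_width'])
print('can', pl('scene0',124,288,0))
E
```

```text
time: 0.95
tcp_pos: [0.2374, 0.5234, 0.2309]
ee_rot: [1.0, -0.002, -0.0, 0.0]
ft_force: [-0.5, -1.2, -0.3]
grip_width: 0.0682
[0.23736925 0.52338494 0.23089559] [[ 1.0e+00 -4.9e-03 -4.0e-04]
 [-4.9e-03 -1.0e+00 -8.0e-04]
 [-4.0e-04  8.0e-04 -1.0e+00]] 0.06824314703304199
can [ 0.7121 -0.338   0.    ]
```

```bash
python3 -m crank '[[[0,0,0,2.7,4,0,0.2],[0,0,0,2.7,4,0,0.2],[0,0,0,2.7,4,0,0.2],[0,0,0,2.7,4,0,0.2],[0,0,0,2.7,4,0,0.2],[0,0,0,2.7,4,0,0.2],[0,0,0,2.7,4,0,0.2],[0,0,0,2.7,4,0,0.2]]]'
python3 -m crank '[[[0,0,0,0.2,4.5,0,0.2],[0,0,0,0.2,4.5,0,0.2],[0,0,0,0.2,4.5,0,0.2],[0,0,0,0.2,4.5,0,0.2],[0,0,0,0.2,4.5,0,0.2],[0,0,0,0.2,4.5,0,0.2],[0,0,0,0.2,4.5,0,0.2],[0,0,0,0,0,0,0.2]]]'
```

```text
time: 1.75
tcp_pos: [0.4544, 0.2021, 0.2312]
ee_rot: [1.0, 0.001, -0.0, -0.0]
ft_force: [0.7, 1.3, -0.1]
grip_width: 0.0683
time: 2.55
tcp_pos: [0.4687, -0.1164, 0.2313]
ee_rot: [1.0, -0.002, 0.0, 0.001]
ft_force: [0.6, 1.0, -0.8]
grip_width: 0.0682
```

```bash
python3 - <<'E'
from h import *
snap('wrist','w1')
E
```

```text
(no output)
```

View pics/w1.png

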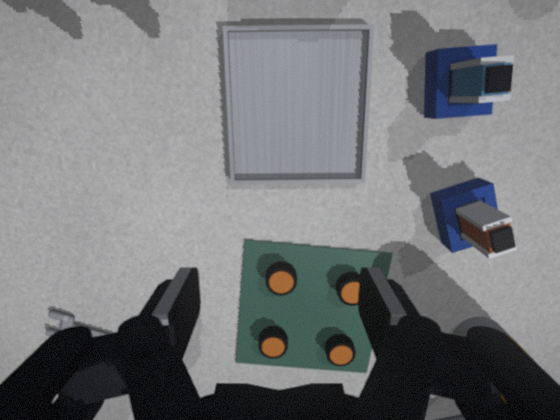

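```bash
python3 - <<'E'
from h import *
for p in [(281,281),(351,291),(273.5,345),(341,352)]: print(pl('w1',*p,.021))
print('tray',[pl('w1',*p,.012) for p in [(224,25),(370,24),(365,181),(228,181)]])
print('oil stand',[pl('w1',*p,.029) for p in [(432,193),(492,178),(449,250)]])
print('caps',pl('w1',502,240,.085),pl('w1',499,79,.085))
E
```

```text
[ 0.4703 -0.2324  0.021 ]
[ 0.549  -0.2455  0.021 ]
[ 0.4612 -0.3177  0.021 ]
[ 0.5419 -0.3283  0.021 ]
tray [array([0.4185, 0.0266, 0.012 ]), array([0.5533, 0.027 , 0.012 ]), array([ 0.5582, -0.1213,  0.012 ]), array([ 0.4155, -0.1207,  0.012 ])]
oil stand [array([ 0.6226, -0.13  ,  0.029 ]), array([ 0.6814, -0.1147,  0.029 ]), array([ 0.6488, -0.1926,  0.029 ])]
caps [ 0.6659 -0.1585  0.085 ] [ 0.6392 -0.0244  0.085 ]
```

```bash
python3 -m crank '[[[0,0,0,0.1,4,0,0.2],[0,0,0,0.1,4,2,0.2],[0,0,0,0,3.7,3,0.2],[0,0,0,0,0,4,0.2],[0,0,0,0,0,4,0.2],[0,0,0,0,0,3,0.2],[0,0,0,0,0,2,0.2],[0,0,0,0,0,0,0.2]]]'
python3 - <<'E'
from h import *
d=snap('wrist','w2'); print(d['state']['tcp_pos'])
E
```

```text
time: 3.4
tcp_pos: [0.4681, -0.2253, 0.0485]
ee_rot: [1.0, 0.001, -0.003, -0.002]
ft_force: [-0.5, 0.4, -1.2]
grip_width: 0.068
[0.4680732139558002, -0.22528022469335532, 0.04847410860494082]
```

View pics/w2.png

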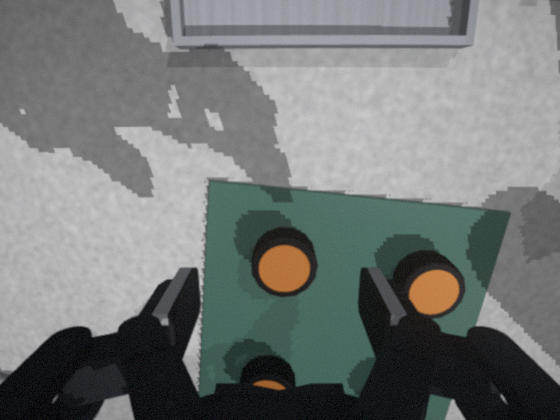

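```bash
python3 - <<'E'
from h import *
print(pl('w2',284.5,269,.021),pl('w2',434.5,291,.021)); s=ctrl.get_state();print(s['tcp_pos'],s['ee_rot'])
E
```

```text
[ 0.4707 -0.2339  0.021 ] [ 0.552  -0.2468  0.021 ]
[ 0.4692937  -0.22613145  0.05009063] [ 0.99999701  0.00112423 -0.0017784  -0.00124598]
```

```bash
python3 -m crank '[[[0,0,0,0,0,0,0.2]]]';python3 -m crank '[[[0,0,0,0,0,0,0.2]]]'
```

```text
time: 3.55
tcp_pos: [0.4711, -0.2276, 0.0521]
ee_rot: [1.0, 0.001, 0.0, 0.0]
ft_force: [0.2, -0.1, 0.2]
grip_width: 0.0685
time: 3.65
tcp_pos: [0.4715, -0.2282, 0.0528]
ee_rot: [1.0, 0.001, 0.001, 0.001]
ft_force: [-0.6, -0.4, 0.2]
grip_width: 0.0684
```

```bash
python3 -m crank '[[[0,0,0,0,0.6,1,0.2],[0,0,0,0,0,1.2,0.2],[0,0,0,0,0,1.2,0.2],[0,0,0,0,0,0.9,0.2],[0,0,0,0,0,0.5,0.2],[0,0,0,0,0,0,0.2],[0,0,0,0,0,0,0.2]]]'
```

```text
time: 4.35
tcp_pos: [0.4702, -0.2341, 0.0031]
ee_rot: [1.0, 0.0, -0.0, -0.0]
ft_force: [-0.4, 0.3, 0.5]
grip_width: 0.0683
```

```bash
python3 -m crank '[[[0,0,0,0,0,-0.1,0.4],[0,0,0,0,0,0,0.6],[0,0,0,0,0,0,0.8],[0,0,0,0,0,0,0.8],[0,0,0,0,0,0,0.8],[0,0,0,0,0,0,0.8],[0,0,0,0,0,0,0.8],[0,0,0,0,0,0,0.8]]]' 40
python3 - <<'E'
from h import *
snap('wrist','w3')
E
```

```text
time: 5.15
tcp_pos: [0.4708, -0.2344, 0.0051]
ee_rot: [1.0, 0.001, 0.001, 0.0]
ft_force: [-0.1, 0.6, 6.4]
grip_width: 0.0345
```

View pics/w3.png

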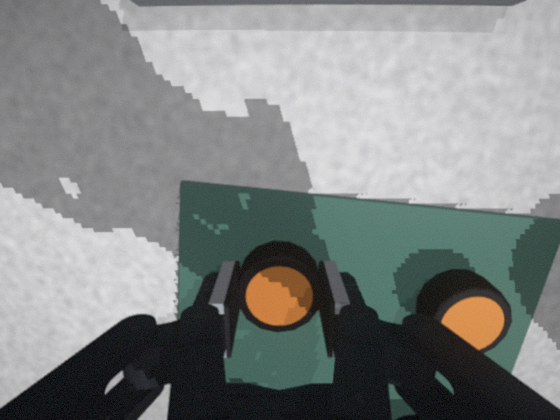

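```bash
python3 -m crank '[[[0,0,0,0,0,-0.5,0.8],[0,0,0,0,0,-1,0.8],[0,0,0,0,0,-1.5,0.8],[0,0,0,0,0,-2,0.8],[0,0,0,0.2,-2,-1,0.8],[0,0,0,0.3,-2.7,0,0.8],[0,0,0,0.3,-2.8,0,0.8],[0,0,0,0.3,-2.8,0,0.8]]]'
python3 -m crank '[[[0,0,0,0.3,-2.8,0,0.8],[0,0,0,0.2,-2.8,0,0.8],[0,0,0,0,-2.8,0,0.8],[0,0,0,0,-2,0,0.8],[0,0,0,0,-1,0,0.8],[0,0,0,0,-0.4,0,0.8],[0,0,0,0,0,0,0.8],[0,0,0,0,0,0,0.8]]]'
python3 - <<'E'
from h import *
snap('wrist','w4')
E
```

```text
time: 6.0
tcp_pos: [0.4814, -0.1304, 0.0652]
ee_rot: [1.0, 0.0, 0.001, 0.0]
ft_force: [1.2, 0.4, -1.3]
grip_width: 0.0346
time: 6.8
tcp_pos: [0.4863, -0.0138, 0.0644]
ee_rot: [1.0, 0.0, 0.0, 0.0]
ft_force: [0.1, -0.1, -0.6]
grip_width: 0.0342
```

View pics/w4.png

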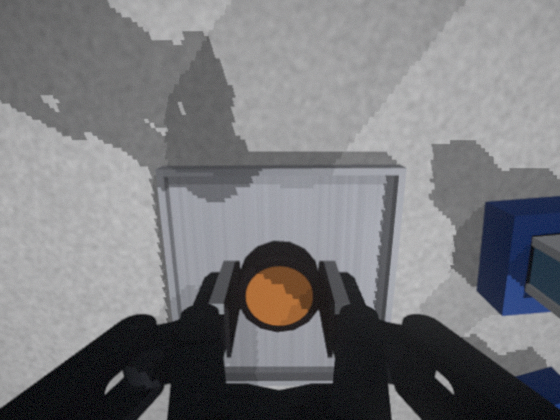

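```bash
python3 -m crank '[[[0,0,0,0,0,1.2,0.8],[0,0,0,0,0,1.5,0.8],[0,0,0,0,0,1.3,0.8],[0,0,0,0,0,0.8,0.8],[0,0,0,0,0,0.5,0.8],[0,0,0,0,0,0.2,0.8],[0,0,0,0,0,0.1,0.8],[0,0,0,0,0,0,0.8]]]'
python3 -m crank '[[[0,0,0,0,0,0.1,0.8],[0,0,0,0,0,0,0.8]]]'
```

```text
time: 7.65
tcp_pos: [0.4863, -0.0132, 0.0085]
ee_rot: [1.0, 0.0, 0.0, 0.0]
ft_force: [-0.6, 0.2, 0.0]
grip_width: 0.0343
time: 7.85
tcp_pos: [0.4863, -0.0131, 0.0076]
ee_rot: [1.0, 0.001, 0.0, 0.0]
ft_force: [0.2, 0.4, -0.5]
grip_width: 0.0341
```

```bash
python3 -m crank '[[[0,0,0,0,0,0.1,0.8],[0,0,0,0,0,0,0.8]]]'; python3 -m crank '[[[0,0,0,0,0,0.05,0.8],[0,0,0,0,0,0,0.8]]]'
```

```text
time: 8.05
tcp_pos: [0.4861, -0.0131, 0.0063]
ee_rot: [1.0, 0.001, 0.0, 0.0]
ft_force: [-0.1, -0.1, -0.6]
grip_width: 0.0342
time: 8.25
tcp_pos: [0.4861, -0.0131, 0.0061]
ee_rot: [1.0, 0.0, 0.0, -0.0]
ft_force: [-0.8, 0.4, 4.0]
grip_width: 0.0345
```

Contact (4 N). Release and lift.

```bash
python3 -m crank '[[[0,0,0,0,0,0,0.6],[0,0,0,0,0,0,0.4],[0,0,0,0,0,0,0.3],[0,0,0,0,0,0,0.2],[0,0,0,0,0,0,0.2],[0,0,0,0,0,-1,0.2],[0,0,0,0,0,-2.5,0.2],[0,0,0,0,0,-2.5,0.2]]]'
python3 - <<'E'
from h import *
snap('wrist','w5')
E
```

```text
time: 9.05
tcp_pos: [0.4855, -0.013, 0.0665]
ee_rot: [1.0, 0.0, -0.001, -0.0]
ft_force: [0.8, -0.3, -0.8]
grip_width: 0.068
```

View pics/w5.png

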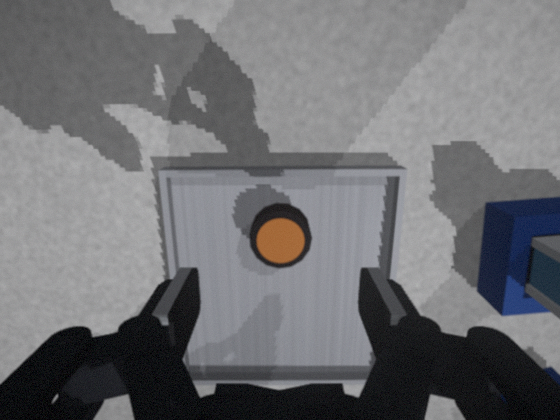

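```bash
python3 -m crank '[[[0,0,0,0.8,2.5,0,0.2],[0,0,0,1,3.5,0,0.2],[0,0,0,1,4,0,0.2],[0,0,0,1,4,0,0.2],[0,0,0,1,4,0,0.2],[0,0,0,1,3.4,0,0.2],[0,0,0,0.7,2,0,0.2],[0,0,0,0,0,0,0.2]]]'
python3 -m crank '[[[0,0,0,0,0,0,0.2],[0,0,0,0,0,0,0.2]]]'
python3 - <<'E'
from h import *
snap('wrist','w6')
im=cv2.cvtColor(cv2.imread('pics/w6.png'),cv2.COLOR_BGR2HSV)
m=((im[...,0]>8)&(im[...,0]<22)&(im[...,1]>150)&(im[...,2]>100)).astype('uint8')
n,l,st,c=cv2.connectedComponentsWithStats(m)
for i in range(1,n):
    if st[i,4]>50: print(c[i],st[i,4],pl('w6',*c[i],.021))
E
```

```text
time: 9.9
tcp_pos: [0.5531, -0.2507, 0.0665]
ee_rot: [1.0, -0.001, 0.002, 0.001]
ft_force: [0.3, 0.1, 0.8]
grip_width: 0.0682
time: 10.1
tcp_pos: [0.5503, -0.2457, 0.0658]
ee_rot: [1.0, 0.001, -0.001, -0.001]
ft_force: [0.1, -0.1, -0.1]
grip_width: 0.0684
[281.1577381  243.63035714] 1680 [ 0.5514 -0.2472  0.021 ]
[544.        344.2244186] 860 [ 0.7198 -0.3166  0.021 ]
[265.94397284 366.03395586] 1178 [ 0.5419 -0.3323  0.021 ]
```

```bash
python3 -m crank '[[[0,0,0,0.1,0.15,1.2,0.2],[0,0,0,0,0,1.5,0.2],[0,0,0,0,0,1.5,0.2],[0,0,0,0,0,1.1,0.2],[0,0,0,0,0,0.6,0.2],[0,0,0,0,0,0.2,0.2],[0,0,0,0,0,0,0.2],[0,0,0,0,0,0,0.2]]]'
```

```text
time: 10.95
tcp_pos: [0.5528, -0.2487, 0.0053]
ee_rot: [1.0, 0.001, 0.0, 0.0]
ft_force: [0.5, -0.3, 0.3]
grip_width: 0.0686
```

```bash
python3 -m crank '[[[0,0,0,-0.1,-0.1,0,0.4],[0,0,0,0,0,0,0.6],[0,0,0,0,0,0,0.8],[0,0,0,0,0,0,0.8],[0,0,0,0,0,0,0.8],[0,0,0,0,0,0,0.8],[0,0,0,0,0,0,0.8]]]' 40
python3 -m crank '[[[0,0,0,0,0,-0.5,0.8],[0,0,0,0,0,-1,0.8],[0,0,0,0,0,-1.5,0.8],[0,0,0,0,0,-2,0.8],[0,0,0,0,0,-1,0.8],[0,0,0,0,0,0,0.8]]]'
python3 - <<'E'
from h import *
snap('wrist','w7')
E
```

```text
time: 11.65
tcp_pos: [0.5515, -0.2477, 0.0056]
ee_rot: [1.0, 0.0, 0.0, 0.0]
ft_force: [-0.8, 0.5, 5.6]
grip_width: 0.0344
time: 12.25
tcp_pos: [0.5527, -0.2483, 0.0668]
ee_rot: [1.0, 0.001, 0.002, 0.001]
ft_force: [0.2, 0.3, -0.5]
grip_width: 0.0343
```

View pics/w7.png

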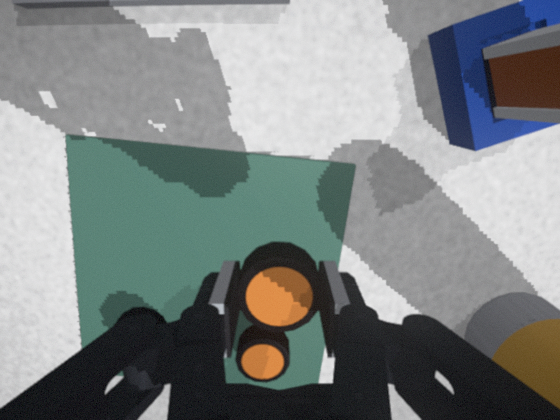

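```bash
python3 -m crank '[[[0,0,0,-0.5,-1.2,0,0.8],[0,0,0,-1,-2.5,0,0.8],[0,0,0,-1.2,-3,0,0.8],[0,0,0,-1.3,-3.2,0,0.8],[0,0,0,-1.2,-3,0,0.8],[0,0,0,-0.9,-2.3,0,0.8],[0,0,0,-0.5,-1.3,0,0.8],[0,0,0,0,0,0,0.8]]]'
python3 -m crank '[[[0,0,0,0,0,0.8,0.8],[0,0,0,0,0,1.2,0.8],[0,0,0,0,0,1.3,0.8],[0,0,0,0,0,0.8,0.8],[0,0,0,0,0,0.5,0.8],[0,0,0,0,0,0.2,0.8],[0,0,0,0,0,0,0.8],[0,0,0,0,0,0,0.8]]]'
```

```text
time: 13.1
tcp_pos: [0.483, -0.0806, 0.0641]
ee_rot: [1.0, 0.002, -0.001, -0.0]
ft_force: [0.0, -1.2, 0.0]
grip_width: 0.0338
time: 13.9
tcp_pos: [0.4855, -0.0828, 0.017]
ee_rot: [1.0, 0.0, 0.0, 0.0]
ft_force: [-0.1, -0.9, -1.6]
grip_width: 0.0344
```

```bash
python3 -m crank '[[[0,0,0,0,0,0.5,0.8],[0,0,0,0,0,0.3,0.8],[0,0,0,0,0,0.1,0.8],[0,0,0,0,0,0,0.8],[0,0,0,0,0,0,0.8]]]'
python3 -m crank '[[[0,0,0,0,0,0.1,0.8],[0,0,0,0,0,0,0.8]]]'; python3 -m crank '[[[0,0,0,0,0,0.05,0.8],[0,0,0,0,0,0,0.8]]]'
```

```text
time: 14.4
tcp_pos: [0.4851, -0.0826, 0.0078]
ee_rot: [1.0, 0.001, -0.0, 0.0]
ft_force: [-0.0, 0.4, -0.4]
grip_width: 0.0348
time: 14.6
tcp_pos: [0.4852, -0.0826, 0.0068]
ee_rot: [1.0, 0.0, 0.0, -0.0]
ft_force: [-0.2, -0.7, 0.4]
grip_width: 0.0342
time: 14.8
tcp_pos: [0.4852, -0.0826, 0.0066]
ee_rot: [1.0, 0.001, 0.0, 0.0]
ft_force: [-0.3, -0.1, 3.2]
grip_width: 0.0342
```

```bash
python3 -m crank '[[[0,0,0,0,0,0,0.6],[0,0,0,0,0,0,0.4],[0,0,0,0,0,0,0.3],[0,0,0,0,0,0,0.2],[0,0,0,0,0,0,0.2],[0,0,0,0,0,-1.5,0.2],[0,0,0,0,0,-3.5,0.2],[0,0,0,0,0,-4.5,0.2]]]'
python3 -m crank '[[[0,0,0,0.5,0,-4.5,0],[0,0,0,1,0,-3,0],[0,0,0,2,0,0,0],[0,0,0,0,0,0,0],[0,0,0,0,0,0,0]]]'
python3 - <<'E'
from h import *
snap('wrist','w8')
E
```

```text
time: 15.6
tcp_pos: [0.4833, -0.0821, 0.1006]
ee_rot: [1.0, 0.0, -0.003, -0.001]
ft_force: [0.2, 0.5, -0.7]
grip_width: 0.0682
time: 16.1
tcp_pos: [0.5192, -0.0824, 0.1757]
ee_rot: [1.0, 0.001, -0.001, -0.0]
ft_force: [-0.3, 0.4, -1.0]
grip_width: 0.0855
```

View pics/w8.png

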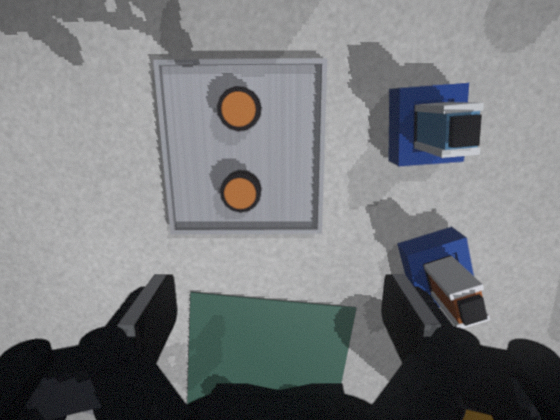

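```bash
python3 -m crank '[[[0,0,0.14,0,0,0,0],[0,0,0.14,0,0,0,0],[0,0,0.14,0,0,0,0],[0,0,0.14,0,0,0,0],[0,0,0.14,0,0,0,0],[0,0,0.14,0,0,0,0],[0,0,0.14,0,0,0,0],[0,0,0.14,0,0,0,0]]]'
python3 -m crank '[[[0,0,0.137,0,0,0,0],[0,0,0,2,-2,0,0],[0,0,0,2.5,-2.5,0,0],[0,0,0,2.7,-2.7,0,0],[0,0,0,2.7,-2.7,0,0],[0,0,0,2,-1.8,0,0],[0,0,0,0,0,0,0],[0,0,0,0,0,0,0]]]'
python3 - <<'E'
from h import *
d=snap('wrist','w9'); s=d['state']; print(s['tcp_pos'],R.from_quat(s['ee_rot']).as_matrix().round(4))
E
```

```text
time: 16.95
tcp_pos: [0.518, -0.0822, 0.1749]
ee_rot: [0.846, -0.533, -0.002, 0.001]
ft_force: [0.5, 1.0, -0.2]
grip_width: 0.0853
time: 17.75
tcp_pos: [0.6665, -0.1593, 0.1742]
ee_rot: [0.809, -0.588, -0.002, 0.001]
ft_force: [0.1, -0.0, 0.2]
grip_width: 0.0854
[0.6665139186906531, -0.15930522926017854, 0.1742445719564017] [[ 0.3091 -0.951  -0.0045]
 [-0.951  -0.3091  0.0015]
 [-0.0028  0.0039 -1.    ]]
```

View pics/w9.png

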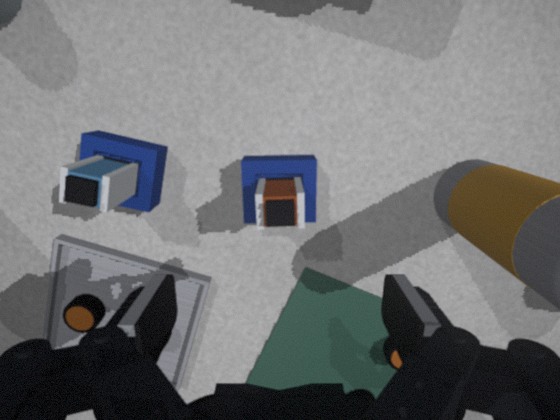

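```bash
python3 - <<'E'
from h import *
im=cv2.imread('pics/w9.png')
cv2.imwrite('pics/w9z.png',cv2.resize(im[145:240,225:335],None,fx=6,fy=6,interpolation=cv2.INTER_CUBIC))
E
```

```text
(no output)
```

View pics/w9z.png

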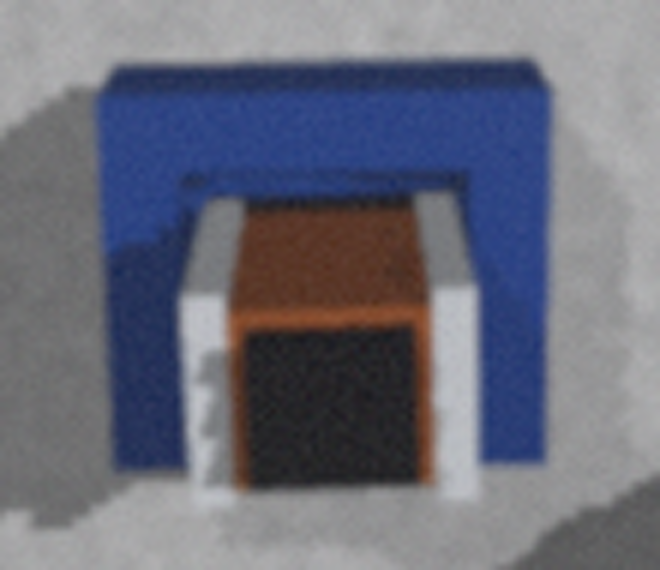

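```bash
python3 - <<'E'
from h import *
t=lambda px,py:(225+(px+.5)/6-.5,145+(py+.5)/6-.5)
Z=.078
P=np.array([pl('w9',*t(*p),Z) for p in [(180,292),(480,286),(480,502),(193,505)]]);print(P,P.mean(0))
f=lambda a,b:np.degrees(np.arctan2(*(b-a)[1::-1]))
print(f(P[0],P[1]),f(P[3],P[2]),f(P[3],P[0]),f(P[2],P[1]),np.linalg.norm(P[0]-P[1]),np.linalg.norm(P[0]-P[3]))
Z=.085
P=np.array([pl('w9',*t(*p),Z) for p in [(245,330),(417,325),(420,485),(243,490)]]);print('cap',P,P.mean(0)); print(f(P[0],P[1]),f(P[3],P[2]))
Z=.029
P=np.array([pl('w9',*t(*p),Z) for p in [(98,93),(550,90),(545,465),(113,470)]]);print('stand',P,P.mean(0)); print(f(P[0],P[1]),f(P[3],P[2]))
P=np.array([pl('w9',*t(*p),0.) for p in [(115,68),(535,60)]]); print(f(P[0],P[1]))
s=ctrl.get_state();print(s['tcp_pos'],s['ee_rot'])
E
```

```text
[[ 0.6743 -0.1384  0.078 ]
 [ 0.6857 -0.1711  0.078 ]
 [ 0.6606 -0.1799  0.078 ]
 [ 0.6497 -0.1475  0.078 ]] [ 0.667575 -0.159225  0.078   ]
-70.78022657408616 -71.40604387156307 20.300376325227358 19.320544324636803 0.03463018914184558 0.02622918222133503
cap [[ 0.6743 -0.1465  0.085 ]
 [ 0.6808 -0.1648  0.085 ]
 [ 0.6628 -0.1713  0.085 ]
 [ 0.6559 -0.1521  0.085 ]] [ 0.66845  -0.158675  0.085   ]
-70.44540649654898 -70.2328313232086
stand [[ 0.6841 -0.1203  0.029 ]
 [ 0.7035 -0.1784  0.029 ]
 [ 0.6527 -0.196   0.029 ]
 [ 0.6328 -0.1374  0.029 ]] [ 0.668275 -0.158025  0.029   ]
-71.53547153101565 -71.24300368736273
-70.83982687801868
[ 0.6660788  -0.15892098  0.17469712] [ 8.09126271e-01 -5.87630444e-01 -2.16185784e-03  6.82186911e-04]
```

```bash
python3 -m crank '[[[0,0,-0.015,0.05,-0.15,2,0],[0,0,0,0,0,3,0],[0,0,0,0,0,3,0],[0,0,0,0,0,2.5,0],[0,0,0,0,0,1.5,0],[0,0,0,0,0,0.7,0],[0,0,0,0,0,0,0],[0,0,0,0,0,0,0]]]'
python3 - <<'E'
from h import *
d=snap('wrist','w10'); s=d['state']; print(s['tcp_pos'],R.from_quat(s['ee_rot']).as_matrix().round(4))
E
```

```text
time: 18.6
tcp_pos: [0.6705, -0.1596, 0.0505]
ee_rot: [0.814, -0.581, 0.001, -0.0]
ft_force: [0.6, -0.9, -0.3]
grip_width: 0.0853
[0.6704905228465565, -0.15960050875263312, 0.05049144370194035] [[ 3.240e-01 -9.461e-01  1.700e-03]
 [-9.461e-01 -3.240e-01 -5.000e-04]
 [ 1.000e-03 -1.500e-03 -1.000e+00]]
```

View pics/w10.png

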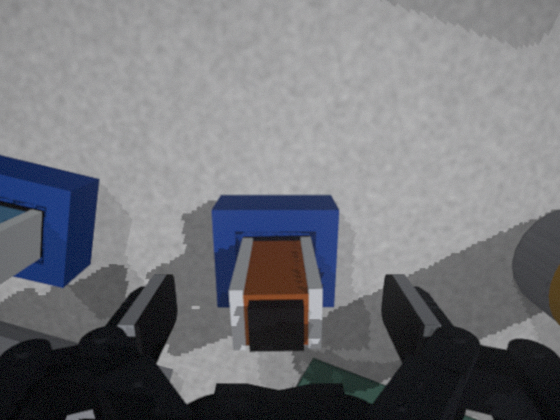

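```bash
python3 - <<'E'
from h import *
im=cv2.imread('pics/w10.png')
cv2.imwrite('pics/w10z.png',cv2.resize(im[185:365,205:345],None,fx=3.3,fy=3.3,interpolation=cv2.INTER_CUBIC))
P=np.array([pl('w10',*p,.078) for p in [(230,289),(322,290),(322,347),(233,349)]]);print(P,P.mean(0))
s=json.load(open('pics/w10.json'))['state']; print(R.from_quat(s['ee_rot']).inv().apply(P-np.array(s['tcp_pos'])).round(4))
s=ctrl.get_state();print(s['tcp_pos'])
E
python3 -m crank '[[[0,0,0,0,0,0,0]]]'
```

```text
[[ 0.6743 -0.139   0.078 ]
 [ 0.6848 -0.1709  0.078 ]
 [ 0.6615 -0.1799  0.078 ]
 [ 0.6494 -0.1476  0.078 ]] [ 0.6675  -0.15935  0.078  ]
[[-0.0182 -0.0103 -0.0275]
 [ 0.0154 -0.0099 -0.0275]
 [ 0.0163  0.015  -0.0275]
 [-0.0182  0.016  -0.0276]]
[ 0.67081247 -0.15975601  0.05085587]
time: 18.75
tcp_pos: [0.6708, -0.1598, 0.0508]
ee_rot: [0.814, -0.581, 0.001, -0.0]
ft_force: [-0.1, 0.5, 0.9]
grip_width: 0.0852
```

View pics/w10z.png

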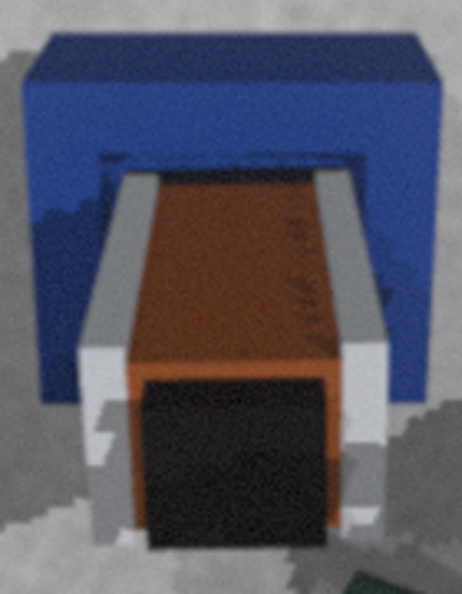

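```bash
python3 -m crank '[[[0,0,0,-0.1,0.25,0.4,0],[0,0,0,0,0,0.4,0],[0,0,0,0,0,0.25,0],[0,0,0,0,0,0,0],[0,0,0,0,0,0,0],[0,0,0,0,0,0,0]]]'
```

```text
time: 19.35
tcp_pos: [0.6672, -0.1594, 0.0388]
ee_rot: [0.814, -0.581, 0.0, 0.0]
ft_force: [-0.7, 0.4, 0.3]
grip_width: 0.0854
```

```bash
python3 -m crank '[[[0,0,0,0,0,0,0.3],[0,0,0,0,0,0,0.5],[0,0,0,0,0,0,0.55],[0,0,0,0,0,0,0.6],[0,0,0,0,0,0,0.65],[0,0,0,0,0,0,0.75],[0,0,0,0,0,0,0.8],[0,0,0,0,0,0,0.8]]]' 35
python3 - <<'E'
from h import *
d=snap('wrist','w11'); s=d['state']; print(s['tcp_pos'],s['grip_width'],s['ft_force'],s['moment'])
E
```

```text
time: 20.15
tcp_pos: [0.6673, -0.1594, 0.039]
ee_rot: [0.814, -0.581, 0.0, -0.0]
ft_force: [0.6, 1.0, 2.1]
grip_width: 0.0337
[0.6672946819542137, -0.15940447842494646, 0.039013024594180004] 0.0337366860018288 [0.5911388966939584, 0.9722635862622531, 2.0609959653222716] [0.018996145129395372, -0.007573129526182281, -0.019330402790633267]
```

View pics/w11.png

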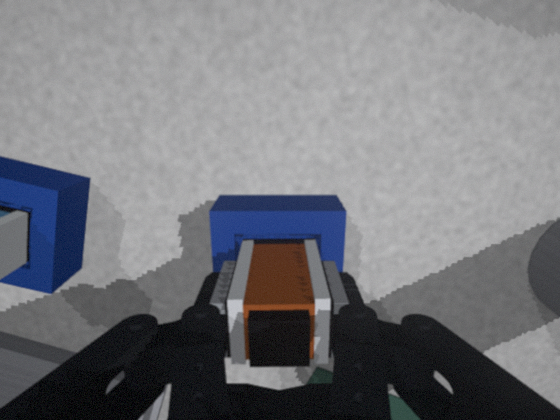

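```bash
python3 -m crank '[[[0,0,0,0,0,-0.5,0.8],[0,0,0,0,0,-1.5,0.8],[0,0,0,0,0,-3,0.8],[0,0,0,0,0,-4,0.8],[0,0,0,0,0,-4,0.8],[0,0,0,0,0,-4,0.8],[0,0,0,0,0,-2,0.8],[0,0,0,0,0,0,0.8]]]'
python3 - <<'E'
from h import *
d=snap('wrist','w12'); s=d['state']; print(s['tcp_pos'],s['grip_width'],s['ft_force'],s['moment'])
E
```

```text
time: 21.0
tcp_pos: [0.6695, -0.1601, 0.2347]
ee_rot: [0.814, -0.581, 0.005, -0.002]
ft_force: [0.8, 0.4, -0.2]
grip_width: 0.0336
[0.6694851949648974, -0.16005132866372682, 0.23467927591697674] 0.03359854336536517 [0.8214127267361436, 0.38677126335904166, -0.16922996266289603] [0.0220373320435059, -0.0015821967364735672, -0.002220139510645415]
```

View pics/w12.png

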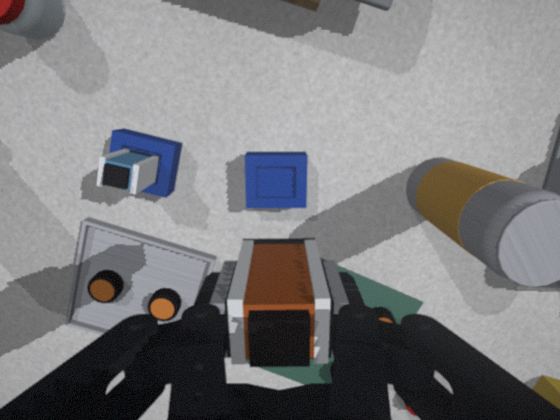

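Cell held, cleanly lifted. Turn (rate eased), then move over the reader.

```bash
python3 -m crank '[[[0,0,-0.08,0,0,-2,0.8],[0,0,-0.12,0,0,-3,0.8],[0,0,-0.14,0,0,-3,0.8],[0,0,-0.14,0,0,-1,0.8],[0,0,-0.14,0,0,0,0.8],[0,0,-0.14,0,0,0,0.8],[0,0,-0.14,0,0,0,0.8],[0,0,-0.14,0,0,0,0.8]]]'
python3 -m crank '[[[0,0,-0.1,0,0,0,0.8],[0,0,-0.047,0,-1,0,0.8],[0,0,0,-0.6,-2,0,0.8],[0,0,0,-1,-3,0,0.8],[0,0,0,-1.2,-4,0,0.8],[0,0,0,-1.2,-4,0,0.8],[0,0,0,-1.2,-4,0,0.8],[0,0,0,-1.2,-4,0,0.8]]]'
python3 -m crank '[[[0,0,0,-1.2,-4,0,0.8],[0,0,0,-1.2,-4,0,0.8],[0,0,0,-1.2,-3.5,0,0.8],[0,0,0,-1,-3,0,0.8],[0,0,0,-0.6,-2,0,0.8],[0,0,0,0,0,0,0.8],[0,0,0,0,0,0,0.8],[0,0,0,0,0,0,0.8]]]'
python3 - <<'E'
from h import *
d=snap('wrist','w13'); s=d['state']; print(s['tcp_pos'],R.from_quat(s['ee_rot']).as_matrix().round(4),s['grip_width'])
E
```

```text
time: 21.85
tcp_pos: [0.6659, -0.159, 0.3159]
ee_rot: [0.995, -0.097, -0.003, -0.0]
ft_force: [0.6, -0.5, -0.6]
grip_width: 0.0341
time: 22.65
tcp_pos: [0.6134, 0.0663, 0.3173]
ee_rot: [1.0, -0.028, -0.002, -0.0]
ft_force: [0.6, 0.1, -0.7]
grip_width: 0.0338
time: 23.45
tcp_pos: [0.572, 0.2307, 0.3181]
ee_rot: [1.0, -0.027, -0.001, 0.001]
ft_force: [0.1, 0.3, -1.1]
grip_width: 0.0337
[0.5720205508512072, 0.23065315128285976, 0.31813049040177277] [[ 0.9985 -0.0547 -0.0013]
 [-0.0547 -0.9985 -0.001 ]
 [-0.0012  0.0011 -1.    ]] 0.03373682259211109
```

View pics/w13.png

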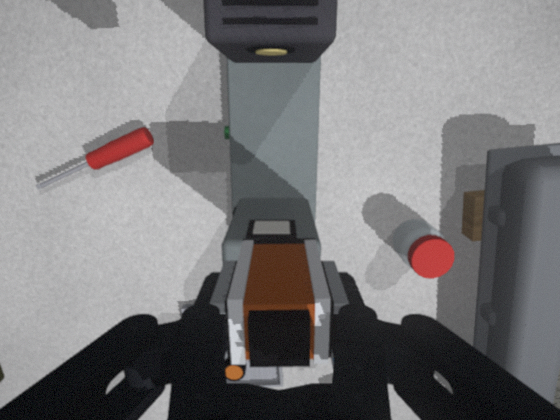

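```bash
python3 - <<'E'
from h import *
im=cv2.imread('pics/w13.png')
cv2.imwrite('pics/w13z.png',cv2.resize(im[0:275,200:345],None,fx=2.15*2,fy=2.15,interpolation=cv2.INTER_CUBIC))
cv2.imwrite('pics/w13y.png',cv2.resize(im[0:75,200:345],None,fx=5,fy=5,interpolation=cv2.INTER_CUBIC))
cv2.imwrite('pics/w13x.png',cv2.resize(im[190:275,210:345],None,fx=5,fy=5,interpolation=cv2.INTER_CUBIC))
E
```

```text
(no output)
```

View pics/w13z.png

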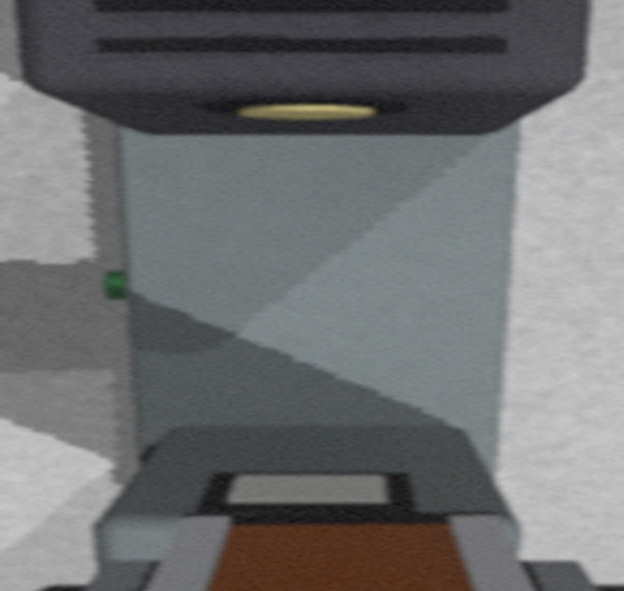

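View pics/w13y.png

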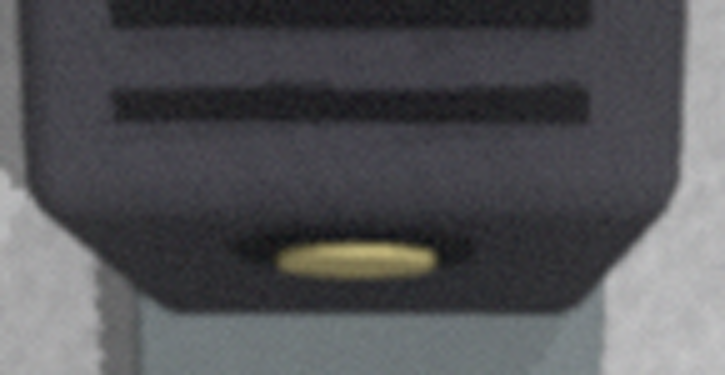

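View pics/w13x.png

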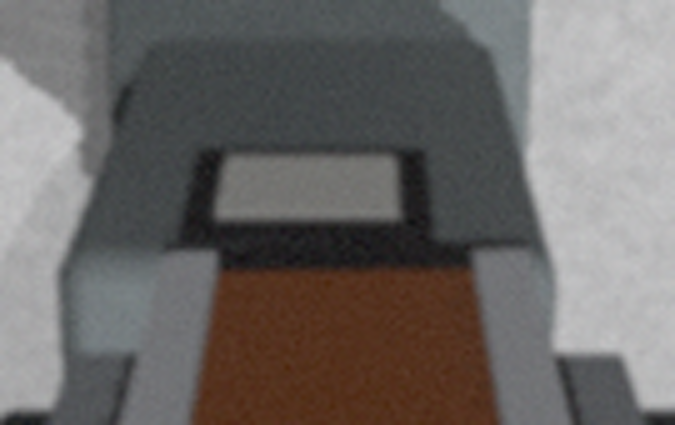

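```bash
python3 - <<'E'
from h import *
y=lambda px,py:(200+(px+.5)/5-.5,(py+.5)/5-.5)
x=lambda px,py:(210+(px+.5)/5-.5,190+(py+.5)/5-.5)
z=lambda px,py:(200+(px+.5)/4.3-.5,(py+.5)/2.15-.5)
F='w13'
L=pl(F,*y(357,261),.14);W=pl(F,*x(309,188),.14)
print('lens',L,'win',W,'mid',(L+W)/2,'len',np.linalg.norm(L-W),'yaw',-np.degrees(np.arctan2((L-W)[0],(L-W)[1])))
a=[pl(F,*y(165,312),.018),pl(F,*y(572,312),.018)];b=[pl(F,*x(150,40),.018),pl(F,*x(488,42),.018)]
print(a,b,(sum(a)+sum(b))/4)
for p in (a,b): d=p[1]-p[0];print('yaw',np.degrees(np.arctan2(d[1],d[0])), np.linalg.norm(d))
e1=[pl(F,*z(121,135),.018),pl(F,*z(134,400),.018)];e2=[pl(F,*z(519,125),.018),pl(F,*z(499,420),.018)]
for p in (e1,e2): d=p[0]-p[1];print('edge',p,-np.degrees(np.arctan2(d[0],d[1])))
print(ctrl.get_state()['tcp_pos'])
E
```

```text
lens [0.5712 0.346  0.14  ] win [0.5621 0.1909 0.14  ] mid [0.56665 0.26845 0.14   ] len 0.1553667274547546 yaw -3.357798515258879
[array([0.524 , 0.3524, 0.018 ]), array([0.6183, 0.3472, 0.018 ])] [array([0.5181, 0.1894, 0.018 ]), array([0.6053, 0.1842, 0.018 ])] [0.566425 0.2683   0.018   ]
yaw -3.156273768754537 0.09444326339130805
yaw -3.412679351586867 0.0873549082765244
edge [array([0.5184, 0.3521, 0.018 ]), array([0.5082, 0.2056, 0.018 ])] -3.9827669078144115
edge [array([0.6257, 0.3513, 0.018 ]), array([0.6163, 0.1875, 0.018 ])] -3.284433833982686
[0.57233444 0.23040508 0.31834111]
```

```bash
python3 -m crank '[[[0,0,0,-0.2,-1,0,0.8],[0,0,0,-0.3,-1.7,0,0.8],[0,0,0,-0.2,-1,0,0.8],[0,0,0,0,0,1,0.8],[0,0,0,0,0,2,0.8],[0,0,0,0,0,3,0.8],[0,0,0,0,0,3,0.8],[0,0,0,0,0,0,0.8]]]'
python3 -m crank '[[[0,0,0,0,0,0,0.8],[0,0,0,0,0,0,0.8]]]'
```

```text
time: 24.3
tcp_pos: [0.564, 0.2672, 0.2234]
ee_rot: [1.0, -0.027, -0.005, 0.002]
ft_force: [-0.6, -0.9, -1.9]
grip_width: 0.0336
time: 24.5
tcp_pos: [0.5687, 0.269, 0.2304]
ee_rot: [1.0, -0.027, 0.001, -0.0]
ft_force: [1.0, -0.7, -0.2]
grip_width: 0.0334
```

```bash
python3 -m crank '[[[0,0,0,0,0,1,0.8],[0,0,0,0,0,1.7,0.8],[0,0,0,0,0,2,0.8],[0,0,0,0,0,2,0.8],[0,0,0,0,0,1.7,0.8],[0,0,0,0,0,1.2,0.8],[0,0,0,0,0,0.7,0.8],[0,0,0,0,0,0,0.8]]]'
python3 -m crank '[[[0,0,0,0,0,0,0.8],[0,0,0,0,0,0,0.8],[0,0,0,0,0,0,0.8],[0,0,0,0,0,0,0.8]]]'
python3 - <<'E'
from h import *
snap('scene','s14');snap('top','t14');d=snap('wrist','w14'); s=d['state']; print(s['tcp_pos'],R.from_quat(s['ee_rot']).as_matrix().round(4),s['grip_width'])
im=cv2.imread('pics/s14.png')
cv2.imwrite('pics/s14z.png',cv2.resize(im[180:340,345:535],None,fx=4,fy=3.7,interpolation=cv2.INTER_CUBIC))
E
```

```text
time: 25.3
tcp_pos: [0.5673, 0.2685, 0.1252]
ee_rot: [1.0, -0.027, -0.0, 0.0]
ft_force: [-0.4, 0.1, -1.2]
grip_width: 0.0338
time: 25.7
tcp_pos: [0.5679, 0.2688, 0.1264]
ee_rot: [1.0, -0.027, 0.001, -0.0]
ft_force: [-0.7, -0.3, -0.6]
grip_width: 0.0335
[0.5677114532951397, 0.26869489620277787, 0.12616332356141916] [[ 9.985e-01 -5.390e-02  6.000e-04]
 [-5.390e-02 -9.985e-01  2.000e-04]
 [ 6.000e-04 -2.000e-04 -1.000e+00]] 0.033786932664424424
```

View pics/s14z.png

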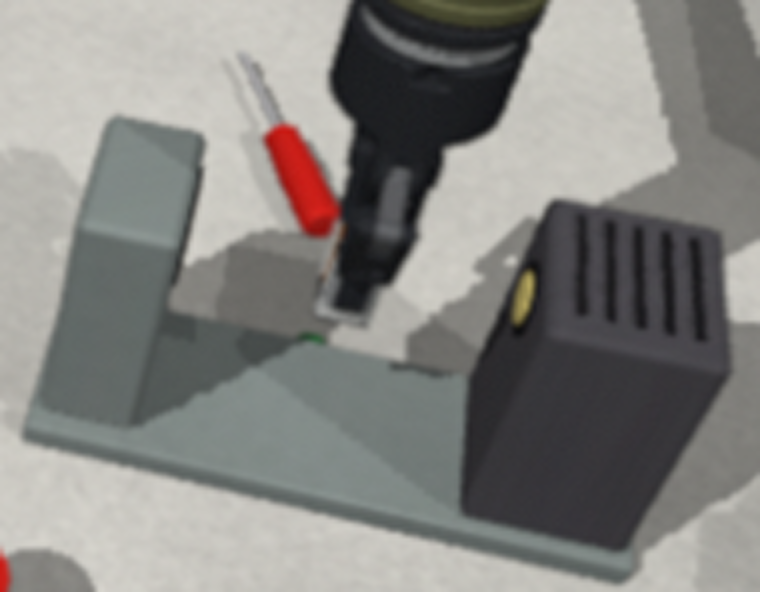

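View pics/w14.png

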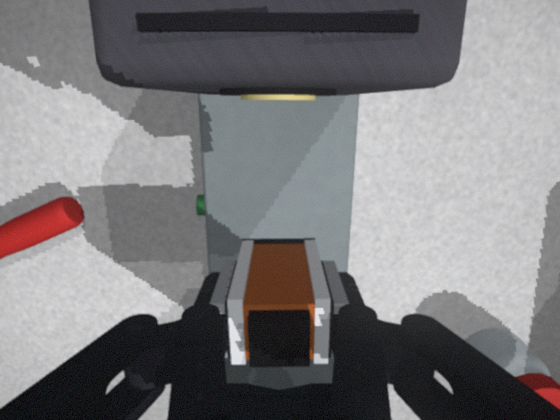

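View pics/t14.png

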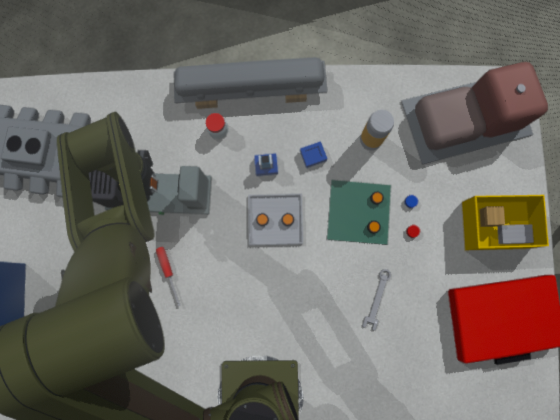

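View pics/s14.png

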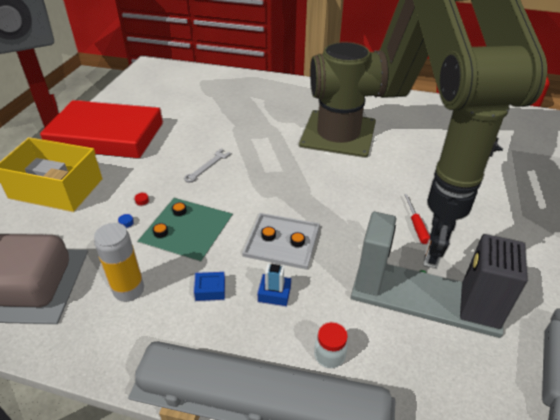

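```bash
python3 - <<'E'
from h import *
L=pl('w14',277.5,97,.14); print('lens',L)
s=json.load(open('pics/w14.json'))['state']; Rt=R.from_quat(s['ee_rot']); tp=np.array(s['tcp_pos'])
print('lens in tool',Rt.inv().apply(L-tp))
# cell cap top at tool z = -(0.016+0.030); plate top -(.016+.023)
T=np.array(json.load(open('pics/w14.json'))['T_tool_cam'])
for p in [(228,300),(330,300),(229,364),(331,362)]: print(Rt.inv().apply(pl('w14',*p,tp[2]+.039)-tp).round(4))
C=tp+[0,0,.016]
for dx,dy in [(.017,.013),(.017,-.013)]:
    p=C+Rt.apply([dx,-dy,0])+[0,0,-.030]; u=proj('s14',p); print(u,((u-[345,180]+.5)*[4,3.7]-.5))
E
```

```text
lens [0.5712 0.3462 0.14  ]
lens in tool [-0.00068838 -0.07758386 -0.01381793]
[-0.017  -0.0131 -0.039 ]
[ 0.0168 -0.0131 -0.039 ]
[-0.0178  0.0129 -0.0391]
[ 0.0184  0.0119 -0.039 ]
[436.2 268.4] [366.3  328.43]
[422.4 265.1] [311.1  316.22]
```

```bash
python3 -m crank '[[[0,0,0,0,0.05,0.1,0.8],[0,0,0,0,0,0.1,0.8],[0,0,0,0,0,0,0.8],[0,0,0,0,0,0,0.8],[0,0,0,0,0,0,0.8],[0,0,0,0,0,0,0.8],[0,0,0,0,0,0,0.8]]]'
python3 - <<'E'
from workcell import ctrl
print(ctrl.hand_in())
E
```

```text
time: 26.55
tcp_pos: [0.5675, 0.2682, 0.1238]
ee_rot: [1.0, -0.027, 0.0, -0.0]
ft_force: [0.1, 0.4, -0.3]
grip_width: 0.0338
the job is handed in; nothing more can be done
None
```

The job is done and handed in at 26.55 s, well under the 59 s limit.

- **Discs:** I set disc1 and disc3 down in the tray, lowering each until it just touched (3–4 N) before letting go. The final top and scene pictures show both lying flat in the tray and the other two still on the mat.
- **Oil cell grip:** I picked it up by its two frosted faces, with the grip reading 33.8 mm, and the windows and cap stayed clear.
- **Oil cell position:** It is held upright at about (0.5675, 0.268, 0.140), against an estimated beam middle of about (0.567, 0.2675, 0.140). The tool's yaw is −3.1°, against −3.3° estimated for the reader.
- **Other items:** In those same pictures the blank cell, can, jar, tools and look-alikes are where they were.

**Disagreement:** the cameras differed by a few millimetres on the beam middle. In x they gave 0.5667 (wrist), 0.568 (top) and 0.5715 (scene). I used a value close to the wrist camera's, because all three views of the lens supported it.

After the last picture I lowered the cell 2 mm, with a 0.5 mm shift along the beam. I checked that only by the pose and grip readings, not with another picture.

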